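Lock the microscope camera into its push-fit photo port

TASK

Lift the microscope camera out of its parking block, bring its tube to the push-lock collar on top of the microscope head, and press it in upright until it snaps home with the camera's orange flange flush on the collar rim; then let go. The collar is set off-centre, so find its opening by feel or by eye, and press gently: 20 N is plenty, and more than 50 N of contact force on the head damages it. Leave the slide box, oil bottle, spare eyepiece and dust cap where they are.

Things in the scene. Friction and masses are not known exactly. Their poses are not given: they have to be found in the camera images.
- camera: Loose camera, 0.13-0.21 kg, upright, 84 mm tall; origin on its axis at the lower tip of its tube, z up. From the tip up: aluminium tube 30 mm long, 30 mm diameter (27 at the tip, widening over 2.4 mm; lock groove at 4-12 mm); orange round flange 46 mm diameter at 30-34 mm; grey square housing 44 x 44 mm at 34-84 mm, flat sides facing its x and y axes (grasp here).
- dock: Fixed white parking block, 90 x 90 x 36 mm, origin under its centre, with a 34 mm through hole along its vertical centre line. At the start the camera hangs in this hole with its flange resting on the block's top, its tube tip 6 mm above the table.
- head: Fixed white microscope head on a dark cradle, 150 mm (x) by 110 mm (y), origin on the table under its centre; body top at 85 mm. Two black eyepiece tubes lean up from its -x side, none higher than 110 mm. 30 mm along +x from the origin a black round port flange (72 mm diameter, top at 100 mm) carries the aluminium push-lock collar: 48 mm outer diameter, 34 mm tall, blue band at its foot.
- port (a point): Point on the axis of the black port flange, at the height of the collar's flat rim (134 mm). The collar is eccentric: its upright bore (32 mm diameter, no lead-in chamfer, 34 mm deep) is NOT centred here but 7 mm to one side of this point, in a direction that differs each time and is not measured (it can be seen, or felt). The collar does not turn or give.
- flange (a point): Point on the camera's axis at the underside of its orange flange, 30 mm above the tube tip; at rim height when home. Lock: four sprung balls in the bore resist once the tip is about 20 mm below the rim; some 8 to 15 N pushes it past them, until at about 25 to 28 mm they snap into the groove and draw it in; at 30 mm the flange sits flat on the rim and goes no further.
- slide_box: Bystander: loose blue slide box 90 x 160 x 34 mm, origin under its centre.
- oil_bottle: Bystander: small amber immersion oil bottle, 30 mm diameter, 65 mm tall, origin under its centre.
- eyepiece: Bystander: black spare eyepiece standing on the table, 34 mm diameter, 50 mm tall, origin under its centre.
- dust_cap: Bystander: red round dust cap, 40 mm diameter, 14 mm tall, lying on the table, origin under its centre.
Mind the look-alikes: they are no part of the job. There is more than one size of the camera; the one meant has the size given above.

How it is judged (in metres and radians):
On the way, in this order (a step that is already met when the one before it is completed fails the run):
1. the camera is lifted clear of the parking block (height (world z) of camera above 0.05 m), for 0.1 s.
2. the tube has entered the collar by at least 5 mm, upright (z of flange in the frame of port below 0.025 m and horizontal distance between flange and port below 0.0105 m and angle between camera's own z axis and vertical below 0.15 rad), for 0.1 s.
At the end, for the whole second after the job is handed in: The camera stands upright (within 0.06 rad) and still in the collar, the underside of its flange within 1.5 mm of the collar rim's height and within 10.5 mm of the port flange's axis sideways, which is only possible with the tube locked in the bore (z of flange in the frame of port below 0.0015 m and horizontal distance between flange and port below 0.0105 m and angle between camera's own z axis and vertical below 0.06 rad and linear speed of camera below 0.02 m/s); the robot touches nothing.
It fails at once if the camera is rammed: more than 50 N of contact force between the camera and the head (contact force between camera and head above 50 N).
It fails at once if a bystander is moved by more than 20 mm (distance of any of slide_box, oil_bottle, eyepiece, dust_cap from where it was at the start of the episode above 0.02 m).
It also fails if it takes over 72 s, if anything falls off the work surface, if the arm or the gripper's body presses on something with over 40 N, if the wrist force passes 120 N, or if a joint passes its speed limit or range.

ROBOT

A 6-joint arm with a two-finger parallel gripper is mounted at the origin on the work surface. World frame = base frame: x ahead of the robot, y to its left, z up, the work surface at z = 0. Lengths are in mm, angles in rad, forces in N, time in s.
With the tool pointing down it reaches from about 250 to 775 mm from the base axis. Payload 8.9 kg.
Tool frame: the origin (TCP) lies between the finger pads; the fingertips stand 11 mm ahead of it and the grasp point (between the pads) lies 8 mm behind it; z points along the fingers, y is the line along which they close (so a half turn about z gives the same grasp; the last joint's range is limited). The gripper opens to 85 mm and grips with 20 to 120 N. Pads are 22 mm wide; open, the fingers measure 114 mm over their backs; the gripper's body (76 mm by 85 mm) begins 54 mm behind the grasp point. The pads swing forward as they close: fully open they stand 13 mm farther back than shut.
Start: joints at [1.003, 0.291, -0.153, 1.127, 0, 1.431], TCP at [218.278, 477.471, 242.305] pointing down, gripper open.
Joint ranges: [-2.52, 2.52], [-0.91, 1.74], [-1.3, 1.37], [-1.96, 2.02], [-1.52, 1.47], [-3.14, 3.14]. Speed limits (rad/s): [2.22, 2.22, 2.79, 3.14, 3.14, 3.14].

INTERFACE

Orientations are given as a rotation vector (axis times angle).
In Python, from rig import ctrl gives the robot as it stands. The module is installed in compiled form; this text tells all that it offers.
- The arm moves only by the tool servo_tool, never from a script. Its argument "commands" is a list of rows, each a list of 7 numbers: the shift along the tool's x, y, z in units of 30 mm (1.0 is 30 mm), then the turn, a rotation vector about the tool's x, y, z in units of 5 degrees (1.0 is 5 degrees), then the opening, from 0 (shut) to 1 (fully open). In form: [[tx, ty, tz, wx, wy, wz, hand], ...]. A call has exactly 10 rows; each row shifts and turns the commanded pose from where the row before left it, along the tool's axes as they then stand; what a row does not reach is not made up. A row lasts 1/10 s, in which the tool goes at most 50 mm and 8.59 degrees, less where a joint would pass 70% of its speed; a pose out of reach is approached as far as the arm can. A call is refused whole if a number of a shift passes 1 or a number of a turn 1, either way. A call with a gripper value outside its range is refused whole. The fingers move at their own pace and stop on an object; "squeeze" is the grip in N (left out, the last holds). Time passes only in rows, so rows that do not move let the fingers close, or fill a call up. It gives the time, the measured TCP pose, the force, the opening and the grip force at its end, in the units of the state.
- ctrl.sense(): the state, without advancing time (a new reading comes with each control period).
- ctrl.read_camera(name): name is "scene" or "side" or "wrist"; returns the picture (480x640x3 uint8, red, green, blue); there is no depth.
- ctrl.calibration(name): a dict with "K" (3x3 intrinsics, pixels), "dist" ([k1, k2, p1, p2, k3] as OpenCV has them; the pictures are not rectified), "R" (3x3) and "t" (3): a world point X has camera coordinates R X + t; the wrist camera has in their place "T_tool_cam" (4x4, takes a point from camera to tool coordinates, whose origin is the TCP and whose axes are the flange's). Camera axes: x right, y down, z forward; pixel columns grow to the right and rows downward; lengths in mm; the calibration is good to about 2 mm. A picture is of the moment at which its call begins: read the wrist's pose just before it. calibration takes no time and is no camera call.
- ctrl.hand_in(): hands the job in; it is judged then, once.
Trained networks look in the newest picture that a camera, given by its name, has taken for a name from the list of things; names that differ only in an ending like _2 or _b are one class to them, and where a whole thing is asked for, a point or a joint stands for the part that bears it (a point fixed in the world has none). Each returns a list of dicts, best first, with "p" (0 to 1); they miss things now and then, are a little off and sometimes report something else, mostly with a low value. They report only what shows in the picture. A call takes as long as a camera call. They do not tell look-alikes from the thing itself.
- ctrl.look_for(camera, label): "position" ([row, column] in pixels, amid what is visible of it).
- ctrl.pinpoint(camera, label): "position" ([row, column] in pixels: a listed point, or the origin of a listed thing).
The state is a dict: "time": time; "q": joint angles; "qd": joint speeds; "joint_torque": joint torques, N m; "ee_pos": TCP position; "eef_rot": TCP orientation; "wrist_force": force on the tool from outside, world axes, zero at the start; "torque": the same for the moment, N m; "grip_width": finger opening in mm; "grasp_force": force on a finger pad.
Only numpy, scipy, OpenCV 4.12 (cv2) and the standard library are available. Lean on these libraries where they do the work, as an engineer would, in place of code of your own. Each camera call takes 0.05 s, during which the arm holds its last target. There are 200 camera calls.

## Working session

There is one attempt and no reset: what is moved stays moved. The work goes in short steps, Python scripts to look and compute and a tool call to move; the robot and the scene stay as the last step left them, time stands still between calls to the robot, and variables do not carry over. Pictures are saved under pics/ and viewed, at most 10 in all, crops included, and the job is handed in when it is done.

Besides the shell and the picture viewer there is one more tool, called after "Call:" by a JSON object that holds its "op" and its "data". servo_tool: Moves the arm, as the interface text tells. Its arguments: {"type":"object","properties":{"commands":{"type":"array","items":{"type":"array","items":{"type":"number"}}},"squeeze":{"type":"number"}},"required":["commands"]}

```bash
mkdir -p pics; cat > h.py <<'E'
import numpy as np, cv2
from rig import ctrl
from scipy.spatial.transform import Rotation as Ro
def shot(n,f):
    im=ctrl.read_camera(n); cv2.imwrite(f'pics/{f}.png',im[:,:,::-1]); return im
def cam(n):
    c=ctrl.calibration(n); K=np.array(c['K']);d=np.array(c['dist'],float)
    if 'R' in c: R=np.array(c['R']);t=np.array(c['t']).ravel()
    else:
        s=ctrl.sense();T=np.eye(4);T[:3,:3]=Ro.from_rotvec(s['eef_rot']).as_matrix();T[:3,3]=s['ee_pos']
        W=np.linalg.inv(T@np.array(c['T_tool_cam']));R=W[:3,:3];t=W[:3,3]
    return K,d,R,t
def ray(n,rc,z):
    K,d,R,t=cam(n)
    u=cv2.undistortPoints(np.array([[[rc[1],rc[0]]]],float),K,d)[0,0]
    o=-R.T@t; v=R.T@np.array([u[0],u[1],1]); return o+v*(z-o[2])/v[2]
def proj(n,X):
    K,d,R,t=cam(n)
    p=cv2.projectPoints(np.array(X,float).reshape(-1,1,3),cv2.Rodrigues(R)[0],t,K,d)[0]; return p[:,0,::-1]
E
python3 - <<'E'
from h import *
np.set_printoptions(precision=1,suppress=True)
ims=[shot(n,n+'0') for n in('scene','side','wrist')]
for n in('scene','side','wrist'):
  for l,z in(('camera',6),('dock',0),('head',0),('port',134),('flange',36)):
    for r in ctrl.pinpoint(n,l)[:3]: print(n,l,round(r['p'],2),np.array(r['position']),ray(n,r['position'],z))
print(ctrl.sense())
E
```

```text
scene camera 0.89 [275.7 244.7] [ 638.  -163.9    6. ]
scene camera 0.82 [232.6 283.6] [511.3 -79.3   6. ]
scene camera 0.56 [225.6 236.5] [ 493.4 -199.3    6. ]
scene head 0.61 [250.1 381.6] [552.4 164.    0. ]
scene port 0.65 [226.4 385.1] [576.7 156.  134. ]
scene port 0.45 [219.6 235.2] [ 568.  -178.8  134. ]
scene port 0.28 [338.3 301. ] [848.2 -20.  134. ]
scene flange 0.96 [266.3 241.4] [ 630.3 -169.1   36. ]
scene flange 0.76 [224.6 283.8] [508.3 -77.6  36. ]
scene flange 0.6 [221.1 237.5] [ 501.  -192.4   36. ]
side camera 0.98 [373.6 264.2] [ 496.3 -201.7    6. ]
side camera 0.91 [356.3 342.5] [ 634.  -184.5    6. ]
side camera 0.69 [319.3 262. ] [499.1 -77.7   6. ]
side dock 0.91 [369.8 267.2] [ 501.7 -190.1    0. ]
side head 0.71 [245.2 277.2] [545.7 153.5   0. ]
side port 0.93 [194.7 290.2] [579.8 153.  134. ]
side flange 0.92 [315.6 263.7] [503.2 -96.9  36. ]
side flange 0.86 [363.9 263.5] [ 496.9 -204.5   36. ]
side flange 0.7 [342.2 342. ] [ 633.1 -177.8   36. ]
{'time': 0.9, 'q': array([ 1. ,  0.3, -0.2,  1.1,  0. ,  1.4]), 'qd': array([ 0., -0., -0., -0., -0., -0.]), 'joint_torque': array([ -0. , -53.7,  33.2,   0. ,  -0. ,  -0. ]), 'ee_pos': array([218.3, 477.4, 242.3]), 'eef_rot': array([-0.7, -3.1,  0. ]), 'wrist_force': array([-0.9,  0.1, -0.7]), 'torque': array([ 0., -0.,  0.]), 'grasp_force': 0.0, 'grip_width': 85.42423074517824}
```

View pics/scene0.png

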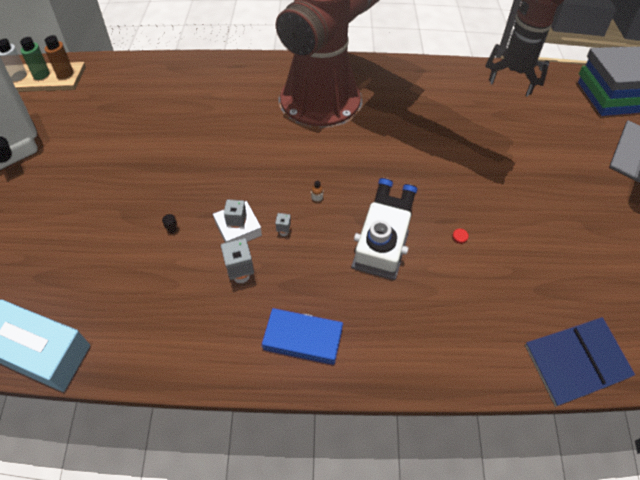

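View pics/side0.png

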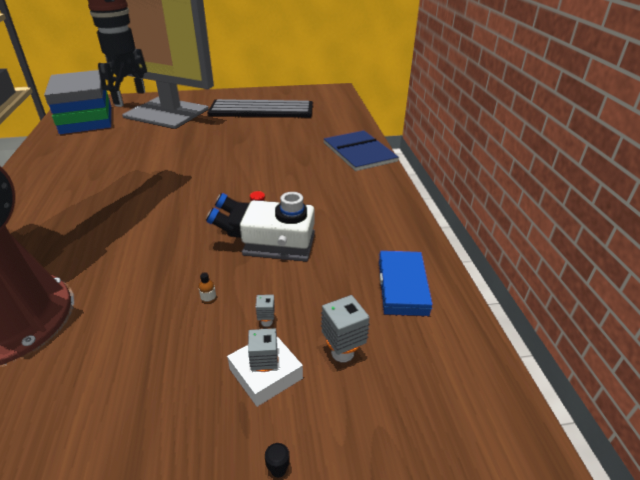

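The target camera sits in the white dock at scene (212,234) / side (350,263), near world (498,-198). The free-standing larger and smaller cameras are look-alikes. The collar shows at scene (228,381). I'll move over the dock camera first.

```bash
cat >> h.py <<'E'
def go(X,yaw=None):
    s=ctrl.sense();R=Ro.from_rotvec(s['eef_rot'])
    print('t',s['time'],'pos',s['ee_pos'],'F',s['wrist_force'],'w',s['grip_width'],s['grasp_force'])
    print('tool x',R.as_matrix()[:,0],'z',R.as_matrix()[:,2],'shift units',R.inv().apply(np.array(X)-s['ee_pos'])/30)
    x=R.as_matrix()[:,0]; print('yaw of tool x deg',np.degrees(np.arctan2(x[1],x[0])))
    # correction to straight-down with tool x at yaw
    if yaw is not None:
        c,n=np.cos(np.radians(yaw)),np.sin(np.radians(yaw))
        G=Ro.from_matrix(np.array([[c,n,0],[n,-c,0],[0,0,-1.]]))
        print('turn units',np.degrees((R.inv()*G).as_rotvec())/5)
E
python3 -c "
from h import *
np.set_printoptions(precision=2,suppress=True)
go([470,-200,250],None); print(ctrl.calibration('wrist')['T_tool_cam'])"
```

```text
t 0.9 pos [218.26 477.44 242.3 ] F [-0.95  0.15 -0.72] w 85.42423074517824 0.0
tool x [-0.91  0.42  0.  ] z [-0. -0. -1.] shift units [-17.02 -17.05  -0.26]
yaw of tool x deg 155.4293246108723
[[   0.     -0.96   -0.29   71.93]
 [   1.      0.     -0.      0.06]
 [   0.     -0.29    0.96 -131.27]
 [   0.      0.      0.      1.  ]]
```

Call:
{"op": "servo_tool", "data": {"commands": [[-0.85,-0.85,-0.1,0,0,0,1],[-0.85,-0.85,-0.1,0,0,0,1],[-0.85,-0.85,-0.1,0,0,0,1],[-0.85,-0.85,0,0,0,0,1],[-0.85,-0.85,0,0,0,0,1],[-0.85,-0.85,0,0,0,0,1],[-0.85,-0.85,0,0,0,0,1],[-0.85,-0.85,0,0,0,0,1],[-0.85,-0.85,0,0,0,0,1],[-0.85,-0.85,0,0,0,0,1]]}}

```text
time: 1.9
ee_pos: [344.5, 138.2, 251.5]
eef_rot: [0.668, 3.069, 0.0]
wrist_force: [-0.1, -0.2, 0.5]
grip_width: 85.4
grasp_force: 0.0
```

Call:
{"op": "servo_tool", "data": {"commands": [[-0.85,-0.85,0,0,0,0,1],[-0.85,-0.85,0,0,0,0,1],[-0.85,-0.85,0,0,0,0,1],[-0.85,-0.85,0,0,0,0,1],[-0.85,-0.85,0,0,0,0,1],[-0.85,-0.85,0,0,0,0,1],[-0.85,-0.85,0,0,0,0,1],[-0.85,-0.85,0,0,0,0,1],[-0.85,-0.85,0,0,0,0,1],[0,0,0,0,0,0,1]]}}

```text
time: 2.9
ee_pos: [458.8, -168.3, 251.0]
eef_rot: [0.673, 3.067, -0.002]
wrist_force: [-0.2, -0.1, 0.6]
grip_width: 85.0
grasp_force: 0.0
```

```bash
python3 - <<'E'
from h import *
np.set_printoptions(precision=2,suppress=True)
go([498,-198,250])
shot('wrist','w1')
for l,z in(('camera',6),('dock',0),('flange',36)):
    for r in ctrl.pinpoint('wrist',l)[:3]: print(l,round(r['p'],2),np.array(r['position']),ray('wrist',r['position'],z))
E
```

```text
t 2.9 pos [ 458.82 -168.28  251.05] F [-0.2  -0.09  0.6 ] w 84.9868235535141 0.0
tool x [-0.91  0.42 -0.  ] z [ 0. -0. -1.] shift units [-1.6  -0.35  0.04]
yaw of tool x deg 155.24964904288407
camera 0.96 [338.8 388.4] [ 628.9  -173.24    6.  ]
camera 0.77 [240.8 318.4] [ 498.5  -194.51    6.  ]
camera 0.72 [197.6 432.2] [504.52 -77.58   6.  ]
dock 0.56 [238.2 322.4] [ 499.24 -189.94    0.  ]
dock 0.55 [ 50.1 470.8] [394.25   4.82   0.  ]
flange 0.89 [249.4 315.4] [ 496.3  -194.63   36.  ]
flange 0.78 [357.4 399.5] [ 634.7 -166.7   36. ]
flange 0.71 [199.9 436.6] [498.9  -78.13  36.  ]
```

View pics/w1.png

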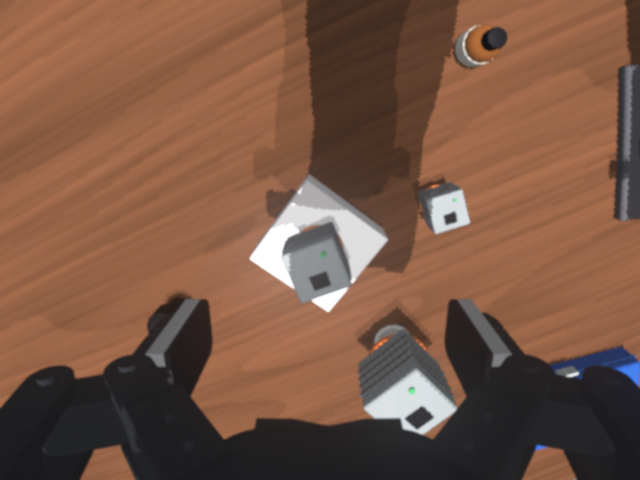

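The camera stands in the dock with its top face near (275,320). The look-alikes are at (205,440) and (390,410). I'll enlarge the target to read its corners.

```bash
python3 - <<'E'
import cv2
im=cv2.imread('pics/w1.png')[200:320,250:400]
cv2.imwrite('pics/c1.png',cv2.resize(im,None,fx=5,fy=5,interpolation=cv2.INTER_CUBIC))
E
```

```text
(no output)
```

View pics/c1.png

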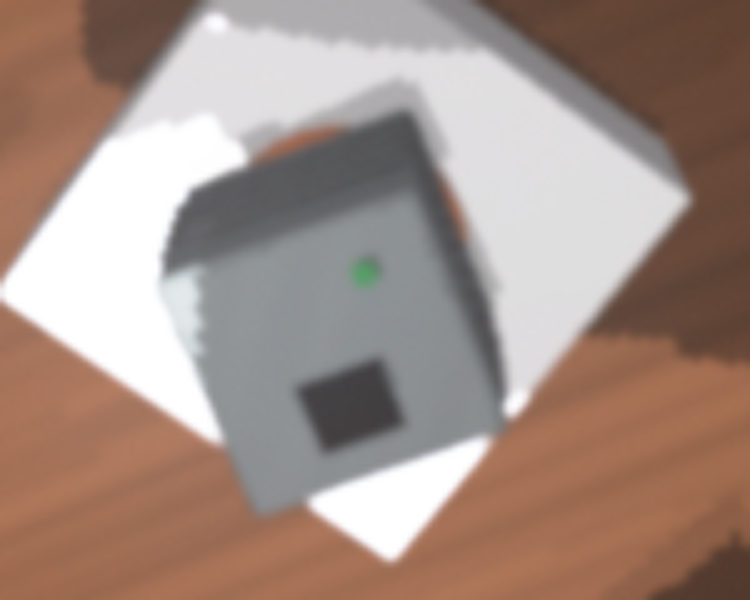

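Top-face corners in the crop: (162,278), (412,188), (503,430), (262,517), as x,y.

```bash
python3 - <<'E'
from h import *
np.set_printoptions(precision=2,suppress=True)
P=np.array([ray('wrist',(200+y/5,250+x/5),90) for x,y in((162,278),(412,188),(503,430),(262,517))])
print(P,P.mean(0))
for i in range(4):
    e=P[(i+1)%4]-P[i]; print(np.linalg.norm(e),np.degrees(np.arctan2(e[1],e[0]))%90)
go(P.mean(0)*[1,1,0]+[0,0,150])
E
```

```text
[[ 474.05 -210.48   90.  ]
 [ 476.78 -169.44   90.  ]
 [ 519.2  -172.88   90.  ]
 [ 517.13 -214.06   90.  ]] [ 496.79 -191.71   90.  ]
41.130467431553626 86.19016861599142
42.5589106886302 85.36733475523732
41.22867205553649 87.12989547385033
43.23642580951302 85.25742537404693
t 3.1 pos [ 457.09 -163.94  251.26] F [-0.74 -0.12 -0.46] w 85.60314510979782 0.0
tool x [-0.91  0.42  0.  ] z [-0.  0. -1.] shift units [-1.59 -0.29  3.37]
yaw of tool x deg 155.45140034296048
```

Call:
{"op": "servo_tool", "data": {"commands": [[-0.34,-0.08,0.4,0,0,0,1],[-0.34,-0.08,0.4,0,0,0,1],[-0.34,-0.08,0.4,0,0,0,1],[-0.34,-0.08,0.4,0,0,0,1],[-0.34,-0.08,0.4,0,0,0,1],[0,0,0,0,0,-1,1],[0,0,0,0,0,-1,1],[0,0,0,0,0,-1,1],[0,0,0,0,0,-1,1],[0,0,0,0,0,-0.1,1]]}}

```text
time: 4.1
ee_pos: [499.1, -197.0, 190.5]
eef_rot: [-0.109, -3.139, -0.0]
wrist_force: [0.0, -0.5, 0.1]
grip_width: 85.4
grasp_force: 0.0
```

Call:
{"op": "servo_tool", "data": {"commands": [[0,0,0.4,0,0,0,1],[0,0,0,0,0,0,1],[0,0,0,0,0,0,1],[0,0,0,0,0,0,1],[0,0,0,0,0,0,1],[0,0,0,0,0,0,1],[0,0,0,0,0,0,1],[0,0,0,0,0,0,1],[0,0,0,0,0,0,1],[0,0,0,0,0,0,1]]}}

```text
time: 5.1
ee_pos: [498.9, -196.7, 179.4]
eef_rot: [0.112, 3.14, -0.0]
wrist_force: [-0.0, 0.3, -0.1]
grip_width: 85.6
grasp_force: 0.0
```

```bash
python3 - <<'E'
from h import *
np.set_printoptions(precision=2,suppress=True)
go([498.5,-196,150],176)
im=shot('wrist','w2')
p=proj('wrist',[498.5,-196,90])[0]; print(p, ctrl.sense()['q'])
r,c=int(p[0]),int(p[1]); a,b=max(0,r-100),max(0,c-120); print(a,b)
cv2.imwrite('pics/c2.png',cv2.resize(im[a:a+200,b:b+240,::-1],None,fx=3,fy=3))
E
```

```text
t 5.1 pos [ 498.89 -196.73  179.36] F [-0.02  0.31 -0.07] w 85.55391969429267 0.0
tool x [-1.    0.07 -0.  ] z [ 0. -0. -1.] shift units [0.01 0.02 0.98]
yaw of tool x deg 175.93074617334784
turn units [-0.    0.   -0.01]
[241.03 329.86] [-0.51  0.36 -0.23  0.98  0.   -0.44]
141 209
```

View pics/c2.png

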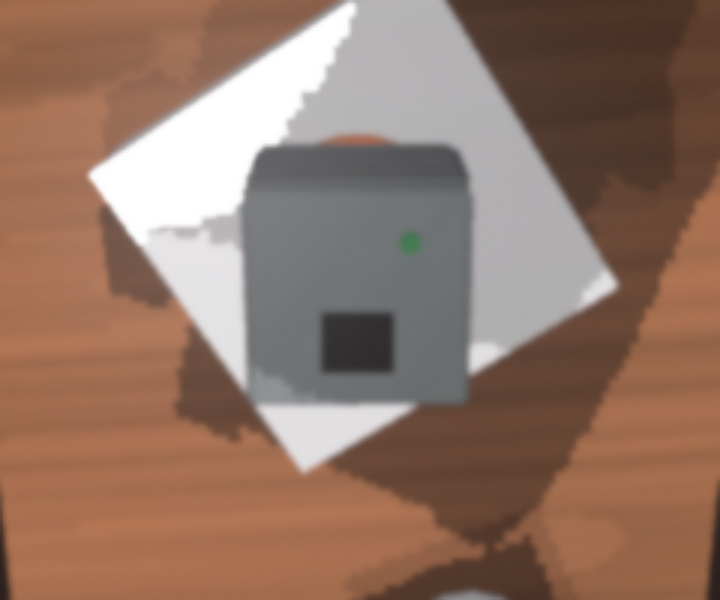

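The housing is square to the tool, with its top face spanning crop x 243–470 and y 188–404.

```bash
python3 - <<'E'
from h import *
np.set_printoptions(precision=2,suppress=True)
P=np.array([ray('wrist',(141+y/3,209+x/3),90) for x,y in((243,188),(470,190),(468,404),(248,404))])
print(P,P.mean(0)); go(P.mean(0)*[1,1,0]+[0,0,60],176)
E
```

```text
[[ 475.04 -216.7    90.  ]
 [ 478.4  -174.53   90.  ]
 [ 521.39 -176.81   90.  ]
 [ 518.35 -219.97   90.  ]] [ 498.3 -197.    90. ]
t 5.15 pos [ 498.86 -196.72  179.32] F [ 0.15 -0.31 -0.58] w 85.18155504020139 0.0
tool x [-1.    0.07 -0.  ] z [ 0.  0. -1.] shift units [ 0.02 -0.01  3.98]
yaw of tool x deg 175.93120814067035
turn units [ 0.    0.   -0.01]
```

Call:
{"op": "servo_tool", "data": {"commands": [[0,0,0.6,0,0,0,1],[0,0,0.6,0,0,0,1],[0,0,0.6,0,0,0,1],[0,0,0.6,0,0,0,1],[0,0,0.6,0,0,0,1],[0,0,0.5,0,0,0,1],[0,0,0.3,0,0,0,1],[0,0,0.18,0,0,0,1],[0,0,0,0,0,0,1],[0,0,0,0,0,0,1]], "squeeze": 60}}

```text
time: 6.15
ee_pos: [499.2, -196.9, 60.4]
eef_rot: [0.111, 3.139, -0.001]
wrist_force: [0.4, -1.0, -0.3]
grip_width: 85.2
grasp_force: 0.0
```

Call:
{"op": "servo_tool", "data": {"commands": [[0,0,0,0,0,0,0.3],[0,0,0,0,0,0,0.3],[0,0,0,0,0,0,0.3],[0,0,0,0,0,0,0.3],[0,0,0,0,0,0,0.3],[0,0,0,0,0,0,0.3],[0,0,0,0,0,0,0.3],[0,0,0,0,0,0,0.3],[0,0,0,0,0,0,0.3],[0,0,0,0,0,0,0.3]]}}

```text
time: 7.15
ee_pos: [499.2, -196.9, 60.4]
eef_rot: [0.111, 3.139, -0.001]
wrist_force: [-0.8, -0.8, 6.2]
grip_width: 43.4
grasp_force: 61.1
```

Call:
{"op": "servo_tool", "data": {"commands": [[0,0,-0.2,0,0,0,0.3],[0,0,-0.4,0,0,0,0.3],[0,0,-0.6,0,0,0,0.3],[0,0,-0.7,0,0,0,0.3],[0,0,-0.7,0,0,0,0.3],[0,0,-0.7,0,0,0,0.3],[0,0,-0.7,0,0,0,0.3],[0,0,-0.7,0,0,0,0.3],[0,0,-0.7,0,0,0,0.3],[0,0,-0.3,0,0,0,0.3]]}}

```text
time: 8.15
ee_pos: [499.5, -197.1, 233.5]
eef_rot: [0.111, 3.137, -0.002]
wrist_force: [-0.7, -0.6, -1.5]
grip_width: 43.6
grasp_force: 61.0
```

```bash
python3 - <<'E'
from h import *
np.set_printoptions(precision=2,suppress=True)
go([530,60,235],176)
for n in('scene','side'): 
  ctrl.read_camera(n); print([ray(n,r['position'],134) for r in ctrl.pinpoint(n,'port')[:1]])
E
```

```text
t 8.15 pos [ 499.55 -197.05  233.5 ] F [-0.67 -0.61 -1.55] w 43.5938002195335 61.04719161987305
tool x [-1.    0.07 -0.  ] z [ 0. -0. -1.] shift units [-0.41  8.62 -0.06]
yaw of tool x deg 175.9367563123764
turn units [-0.01  0.03 -0.01]
[array([571.31, 152.88, 134.  ])]
[array([579.62, 155.92, 134.  ])]
```

Call:
{"op": "servo_tool", "data": {"commands": [[-0.1,0.6,0,0,0,0,0.3],[-0.12,0.95,0,0,0,0,0.3],[-0.12,0.95,0,0,0,0,0.3],[-0.12,0.95,0,0,0,0,0.3],[-0.12,0.95,0,0,0,0,0.3],[-0.12,0.95,0,0,0,0,0.3],[-0.12,0.95,0,0,0,0,0.3],[-0.12,0.95,0,0,0,0,0.3],[-0.12,0.8,0,0,0,0,0.3],[0,0.4,0,0,0,0,0.3]]}}

```text
time: 9.35
ee_pos: [548.1, 55.6, 229.6]
eef_rot: [-0.109, -3.138, -0.0]
wrist_force: [-0.0, 0.2, -1.2]
grip_width: 43.3
grasp_force: 61.3
```

Call:
{"op": "servo_tool", "data": {"commands": [[0,0,0,0,0,0,0.3],[0,0,0,0,0,0,0.3],[0,0,0,0,0,0,0.3],[0,0,0,0,0,0,0.3],[0,0,0,0,0,0,0.3],[0,0,0,0,0,0,0.3],[0,0,0,0,0,0,0.3],[0,0,0,0,0,0,0.3],[0,0,0,0,0,0,0.3],[0,0,0,0,0,0,0.3]]}}

```text
time: 10.35
ee_pos: [548.6, 53.9, 230.9]
eef_rot: [0.111, 3.14, 0.0]
wrist_force: [0.0, 0.7, -1.5]
grip_width: 43.2
grasp_force: 61.3
```

```bash
python3 - <<'E'
from h import *
np.set_printoptions(precision=2,suppress=True)
go([578,155,235],176)
im=shot('wrist','w3'); print(proj('wrist',[578,155,134]))
for l,z in(('port',134),('head',0)):
    for r in ctrl.pinpoint('wrist',l)[:3]: print(l,round(r['p'],2),np.array(r['position']),ray('wrist',r['position'],z))
E
```

```text
t 10.35 pos [548.57  53.92 230.91] F [ 0.02  0.67 -1.5 ] w 43.186861978321744 61.33107662200928
tool x [-1.    0.07 -0.  ] z [ 0.  0. -1.] shift units [-0.74  3.43 -0.14]
yaw of tool x deg 175.93522892445043
turn units [ 0.    0.   -0.01]
[[271.93 495.18]]
port 0.74 [276.  488.1] [580.36 150.65 134.  ]
head 0.8 [186.8 440.6] [549.31 156.35   0.  ]
```

View pics/w3.png

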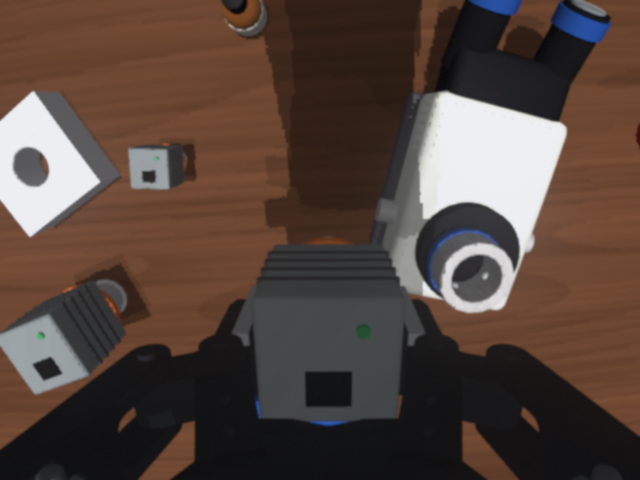

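The collar rim is a light ring near (row 272, col 477), and the eyepiece tubes lean to the upper right. I'll enlarge it and fit an ellipse.

```bash
python3 - <<'E'
import cv2
im=cv2.imread('pics/w3.png')[220:325,405:545]
cv2.imwrite('pics/c3.png',cv2.resize(im,None,fx=5,fy=5,interpolation=cv2.INTER_CUBIC))
E
```

```text
(no output)
```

View pics/c3.png

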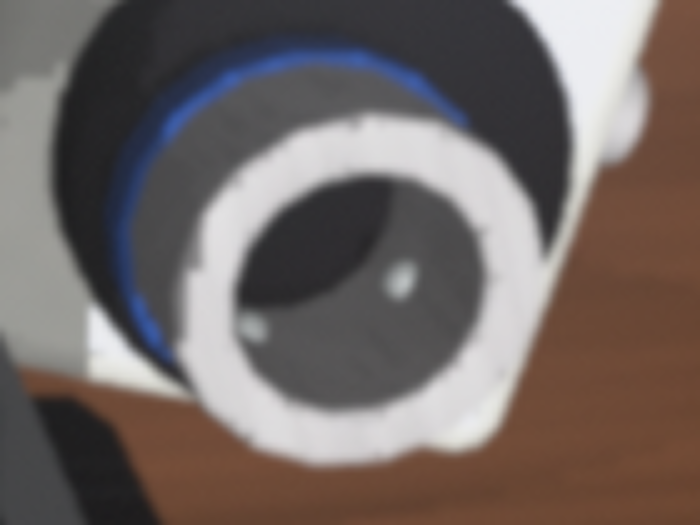

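```bash
python3 - <<'E'
from h import *
np.set_printoptions(precision=2,suppress=True)
pi=[(234,290),(250,237),(300,190),(360,173),(420,182),(470,230),(485,280),(475,340),(430,392),(345,411),(280,378),(245,335)]
po=[(200,250),(240,180),(300,135),(360,113),(440,125),(500,165),(545,250),(540,315),(490,405),(420,452),(325,465),(250,440),(195,375)]
for p in(pi,po):
    W=np.array([ray('wrist',(220+y/5,405+x/5),134)[:2] for x,y in p])
    print(cv2.fitEllipse(W.astype(np.float32)))
W=ray('wrist',(220+292/5,405+360/5),134);print(W)
s=ctrl.sense();print(s['ee_pos'])
# held camera top face: z = TCP+30
print(proj('wrist',[s['ee_pos']+np.array([0,0,30])]))
E
```

```text
((581.61376953125, 143.97886657714844), (30.149988174438477, 33.87477493286133), 130.540283203125)
((582.07568359375, 144.47425842285156), (45.45789337158203, 47.48332595825195), 95.4643783569336)
[581.37 143.64 134.  ]
[548.55  53.9  230.88]
[[367.49 328.96]]
```

Call:
{"op": "servo_tool", "data": {"commands": [[-0.12,0.4,0,0,0,0,0.3],[-0.2,0.67,0,0,0,0,0.3],[-0.2,0.67,0,0,0,0,0.3],[-0.2,0.67,0,0,0,0,0.3],[-0.12,0.4,0,0,0,0,0.3],[-0.08,0.28,0,0,0,0,0.3],[0,0,0.3,0,0,0,0.3],[0,0,0.3,0,0,0,0.3],[0,0,0.3,0,0,0,0.3],[0,0,0.1,0,0,0,0.3]]}}

```text
time: 11.5
ee_pos: [581.8, 143.7, 199.3]
eef_rot: [-0.113, -3.137, 0.001]
wrist_force: [0.3, -0.0, -1.9]
grip_width: 43.6
grasp_force: 61.3
```

Call:
{"op": "servo_tool", "data": {"commands": [[0,0,0,0,0,0,0.3],[0,0,0,0,0,0,0.3],[0,0,0,0,0,0,0.3],[0,0,0,0,0,0,0.3],[0,0,0,0,0,0,0.3],[0,0,0,0,0,0,0.3],[0,0,0,0,0,0,0.3],[0,0,0,0,0,0,0.3],[0,0,0,0,0,0,0.3],[0,0,0,0,0,0,0.3]]}}

```text
time: 12.5
ee_pos: [582.7, 144.4, 200.9]
eef_rot: [-0.111, -3.14, 0.0]
wrist_force: [0.2, 0.0, -1.4]
grip_width: 43.4
grasp_force: 61.3
```

```bash
python3 - <<'E'
from h import *
np.set_printoptions(precision=2,suppress=True)
go([582.7,144.3,191],176)
a=shot('side','s4');b=shot('scene','sc4')
A=cv2.resize(a[120:245,220:345],(600,600),interpolation=2)
cv2.imwrite('pics/s4c.png',A[:,:,::-1])
E
```

```text
t 12.5 pos [582.66 144.4  200.88] F [ 0.23  0.02 -1.42] w 43.403866891865896 61.32187843322754
tool x [-1.    0.07  0.  ] z [-0. -0. -1.] shift units [-0.   -0.    0.33]
yaw of tool x deg 175.93334437253114
turn units [-0.   -0.   -0.01]
```

View pics/s4c.png

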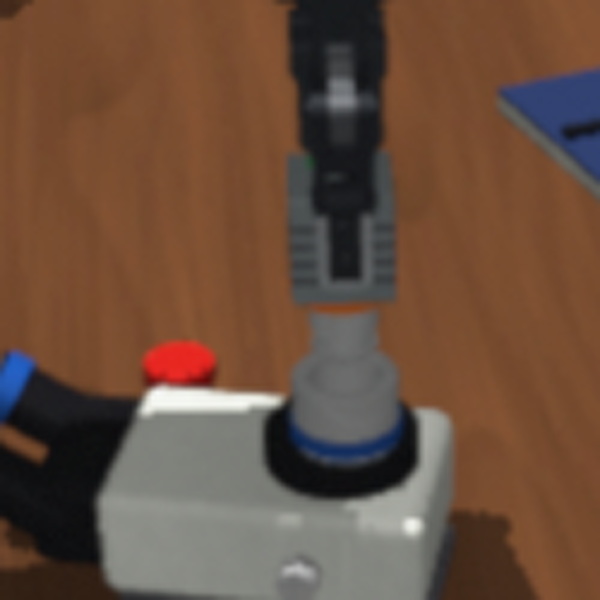

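The tube (crop x≈344) is in line with the collar (x≈346). I'll come down gently.

Call:
{"op": "servo_tool", "data": {"commands": [[0,0,0.12,0,0,0,0.3],[0,0,0.1,0,0,0,0.3],[0,0,0.08,0,0,0,0.3],[0,0,0.06,0,0,0,0.3],[0,0,0.04,0,0,0,0.3],[0,0,0.03,0,0,0,0.3],[0,0,0.03,0,0,0,0.3],[0,0,0.02,0,0,0,0.3],[0,0,0,0,0,0,0.3],[0,0,0,0,0,0,0.3]]}}

```text
time: 13.6
ee_pos: [582.7, 144.4, 186.6]
eef_rot: [0.111, 3.139, 0.0]
wrist_force: [-0.1, 0.4, -0.7]
grip_width: 43.4
grasp_force: 61.3
```

Call:
{"op": "servo_tool", "data": {"commands": [[0,0,0.015,0,0,0,0.3],[0,0,0.015,0,0,0,0.3],[0,0,0.015,0,0,0,0.3],[0,0,0.015,0,0,0,0.3],[0,0,0,0,0,0,0.3],[0,0,0,0,0,0,0.3],[0,0,0,0,0,0,0.3],[0,0,0,0,0,0,0.3],[0,0,0,0,0,0,0.3],[0,0,0,0,0,0,0.3]]}}

```text
time: 14.6
ee_pos: [582.7, 144.4, 184.7]
eef_rot: [0.112, 3.14, -0.0]
wrist_force: [0.5, -0.1, -0.8]
grip_width: 43.4
grasp_force: 61.3
```

Call:
{"op": "servo_tool", "data": {"commands": [[0,0,0.03,0,0,0,0.3],[0,0,0.03,0,0,0,0.3],[0,0,0.03,0,0,0,0.3],[0,0,0.03,0,0,0,0.3],[0,0,0.03,0,0,0,0.3],[0,0,0,0,0,0,0.3],[0,0,0,0,0,0,0.3],[0,0,0,0,0,0,0.3],[0,0,0,0,0,0,0.3],[0,0,0,0,0,0,0.3]]}}

```text
time: 15.6
ee_pos: [582.7, 144.4, 180.2]
eef_rot: [0.111, 3.14, -0.0]
wrist_force: [0.1, 0.5, -0.7]
grip_width: 43.7
grasp_force: 61.3
```

Call:
{"op": "servo_tool", "data": {"commands": [[0,0,0.03,0,0,0,0.3],[0,0,0.03,0,0,0,0.3],[0,0,0.03,0,0,0,0.3],[0,0,0.03,0,0,0,0.3],[0,0,0.03,0,0,0,0.3],[0,0,0,0,0,0,0.3],[0,0,0,0,0,0,0.3],[0,0,0,0,0,0,0.3],[0,0,0,0,0,0,0.3],[0,0,0,0,0,0,0.3]]}}

```text
time: 16.6
ee_pos: [582.7, 144.4, 175.8]
eef_rot: [0.112, 3.14, 0.0]
wrist_force: [-0.0, -0.2, -1.5]
grip_width: 43.5
grasp_force: 61.3
```

Call:
{"op": "servo_tool", "data": {"commands": [[0,0,0.04,0,0,0,0.3],[0,0,0.04,0,0,0,0.3],[0,0,0.04,0,0,0,0.3],[0,0,0.04,0,0,0,0.3],[0,0,0.04,0,0,0,0.3],[0,0,0.03,0,0,0,0.3],[0,0,0,0,0,0,0.3],[0,0,0,0,0,0,0.3],[0,0,0,0,0,0,0.3],[0,0,0,0,0,0,0.3]]}}

```text
time: 17.6
ee_pos: [582.7, 144.4, 168.9]
eef_rot: [0.112, 3.139, 0.0]
wrist_force: [-0.3, 0.1, -2.0]
grip_width: 43.0
grasp_force: 61.3
```

Call:
{"op": "servo_tool", "data": {"commands": [[0,0,0.02,0,0,0,0.3],[0,0,0.02,0,0,0,0.3],[0,0,0.02,0,0,0,0.3],[0,0,0.02,0,0,0,0.3],[0,0,0.02,0,0,0,0.3],[0,0,0,0,0,0,0.3],[0,0,0,0,0,0,0.3],[0,0,0,0,0,0,0.3],[0,0,0,0,0,0,0.3],[0,0,0,0,0,0,0.3]]}}

```text
time: 18.6
ee_pos: [582.7, 144.3, 166.5]
eef_rot: [0.112, 3.139, -0.0]
wrist_force: [-3.4, -1.8, 7.1]
grip_width: 43.4
grasp_force: 62.2
```

Call:
{"op": "servo_tool", "data": {"commands": [[0,0,0.02,0,0,0,0.3],[0,0,0.02,0,0,0,0.3],[0,0,0.02,0,0,0,0.3],[0,0,0,0,0,0,0.3],[0,0,0,0,0,0,0.3],[0,0,0,0,0,0,0.3],[0,0,0,0,0,0,0.3],[0,0,0,0,0,0,0.3],[0,0,0,0,0,0,0.3],[0,0,0,0,0,0,0.3]]}}

```text
time: 19.6
ee_pos: [583.1, 144.4, 165.0]
eef_rot: [0.111, 3.138, 0.0]
wrist_force: [-2.8, -0.4, 8.1]
grip_width: 43.5
grasp_force: 62.4
```

Call:
{"op": "servo_tool", "data": {"commands": [[0,0,0.02,0,0,0,0.3],[0,0,0.02,0,0,0,0.3],[0,0,0.02,0,0,0,0.3],[0,0,0,0,0,0,0.3],[0,0,0,0,0,0,0.3],[0,0,0,0,0,0,0.3],[0,0,0,0,0,0,0.3],[0,0,0,0,0,0,0.3],[0,0,0,0,0,0,0.3],[0,0,0,0,0,0,0.3]]}}

```text
time: 20.6
ee_pos: [582.1, 144.2, 161.0]
eef_rot: [-0.111, -3.138, 0.001]
wrist_force: [2.7, -0.7, -14.1]
grip_width: 43.3
grasp_force: 62.7
```

Call:
{"op": "servo_tool", "data": {"commands": [[0,0,0.02,0,0,0,0.3],[0,0,0.02,0,0,0,0.3],[0,0,0.02,0,0,0,0.3],[0,0,0.02,0,0,0,0.3],[0,0,0,0,0,0,0.3],[0,0,0,0,0,0,0.3],[0,0,0,0,0,0,0.3],[0,0,0,0,0,0,0.3],[0,0,0,0,0,0,0.3],[0,0,0,0,0,0,0.3]]}}

```text
time: 21.6
ee_pos: [582.8, 144.5, 159.9]
eef_rot: [0.111, 3.139, 0.0]
wrist_force: [-0.7, -0.7, -2.4]
grip_width: 43.5
grasp_force: 63.5
```

Call:
{"op": "servo_tool", "data": {"commands": [[0,0,0.02,0,0,0,0.3],[0,0,0.02,0,0,0,0.3],[0,0,0,0,0,0,0.3],[0,0,0,0,0,0,0.3],[0,0,0,0,0,0,0.3],[0,0,0,0,0,0,0.3],[0,0,0,0,0,0,0.3],[0,0,0,0,0,0,0.3],[0,0,0,0,0,0,0.3],[0,0,0,0,0,0,0.3]]}}

```text
time: 22.6
ee_pos: [582.7, 144.4, 158.6]
eef_rot: [0.112, 3.14, -0.0]
wrist_force: [-0.1, 0.7, -1.0]
grip_width: 43.2
grasp_force: 63.6
```

Call:
{"op": "servo_tool", "data": {"commands": [[0,0,0.02,0,0,0,0.3],[0,0,0.01,0,0,0,0.3],[0,0,0,0,0,0,0.3],[0,0,0,0,0,0,0.3],[0,0,0,0,0,0,0.3],[0,0,0,0,0,0,0.3],[0,0,0,0,0,0,0.3],[0,0,0,0,0,0,0.3],[0,0,0,0,0,0,0.3],[0,0,0,0,0,0,0.3]]}}

```text
time: 23.6
ee_pos: [582.7, 144.4, 158.4]
eef_rot: [0.112, 3.139, 0.0]
wrist_force: [-2.9, -1.0, 6.3]
grip_width: 42.9
grasp_force: 64.7
```

Call:
{"op": "servo_tool", "data": {"commands": [[0,0,0.02,0,0,0,0.3],[0,0,0,0,0,0,0.3],[0,0,0,0,0,0,0.3],[0,0,0,0,0,0,0.3],[0,0,0,0,0,0,0.3],[0,0,0,0,0,0,0.3],[0,0,0,0,0,0,0.3],[0,0,0,0,0,0,0.3],[0,0,0,0,0,0,0.3],[0,0,0,0,0,0,0.3]]}}

```text
time: 24.6
ee_pos: [582.8, 144.4, 158.4]
eef_rot: [0.111, 3.139, 0.0]
wrist_force: [-4.4, -0.7, 11.5]
grip_width: 43.5
grasp_force: 65.5
```

It's on a hard stop at the expected height. I'll ease off, release and rise.

Call:
{"op": "servo_tool", "data": {"commands": [[0,0,-0.02,0,0,0,0.3],[0,0,0,0,0,0,0.3],[0,0,0,0,0,0,0.7],[0,0,0,0,0,0,1],[0,0,0,0,0,0,1],[0,0,0,0,0,0,1],[0,0,0,0,0,0,1],[0,0,0,0,0,0,1],[0,0,0,0,0,0,1],[0,0,0,0,0,0,1]]}}

```text
time: 25.6
ee_pos: [582.7, 144.4, 157.7]
eef_rot: [-0.112, -3.14, -0.0]
wrist_force: [-0.7, 0.2, -0.8]
grip_width: 85.3
grasp_force: 0.0
```

Call:
{"op": "servo_tool", "data": {"commands": [[0,0,-0.1,0,0,0,1],[0,0,-0.2,0,0,0,1],[0,0,-0.4,0,0,0,1],[0,0,-0.5,0,0,0,1],[0,0,-0.6,0,0,0,1],[0,0,-0.6,0,0,0,1],[0,0,-0.6,0,0,0,1],[0,0,-0.3,0,0,0,1],[0,0,0,0,0,0,1],[0,0,0,0,0,0,1]]}}

```text
time: 26.6
ee_pos: [582.5, 144.4, 256.4]
eef_rot: [-0.112, -3.139, 0.0]
wrist_force: [0.4, -0.1, 0.2]
grip_width: 85.3
grasp_force: 0.0
```

```bash
python3 - <<'E'
from h import *
np.set_printoptions(precision=2,suppress=True)
go([582.7,144.3,191],176)
a=shot('side','s5')
cv2.imwrite('pics/s5c.png',cv2.resize(a[120:245,220:345],(600,600),interpolation=2)[:,:,::-1])
E
```

```text
t 26.6 pos [582.53 144.37 256.41] F [ 0.38 -0.09  0.18] w 85.28506623442856 0.0
tool x [-1.    0.07  0.  ] z [-0. -0. -1.] shift units [-0.01 -0.    2.18]
yaw of tool x deg 175.93165083287462
turn units [-0.   -0.   -0.01]
```

View pics/s5c.png

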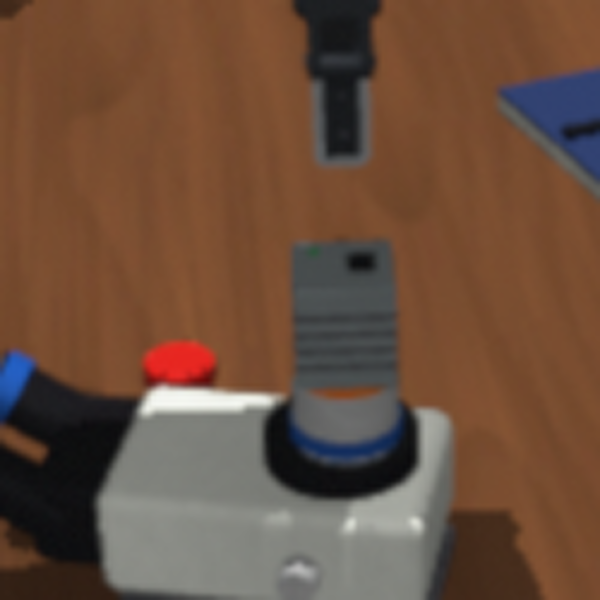

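The camera stands upright in the collar with its orange flange on the rim (crop ~(345,390)), and the gripper is clear.

```bash
python3 -c "
from rig import ctrl; print(ctrl.hand_in())"
```

```text
the job is handed in; nothing more can be done
None
```

I pressed the camera into the collar until it snapped and seated against the rim, then released it and handed the job in at about 27 s. The final picture shows it upright and flush, but hand-in returned no verdict.

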